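Press the missing locating pin into the papermaking mould

TASK

The purple papermaking mould has lost one of its two locating pins: take the steel pin out of the white rack, feel for the empty hole in the mould's corner socket, and press the pin straight in until its flange sits down on the socket all round. The socket is only glued into the wooden rail, so feel and press gently (a shove of 60 N would break it loose), and leave the black spare pin, the deckle and the other things on the bench where they are. Let go of the pin and move clear when it is home.

Things in the scene. Friction and masses are not known exactly. Their poses are not given: they have to be found in the camera images.
- pin_mid (a point): centre of the loose steel pin, 62 mm long, about 90 g, z up its axis. From the foot: shank 12 mm diameter, 20 mm long, 1 mm bevel at the foot (31 mm below this point); flange 24 mm diameter, 4 mm thick, its top 7 mm below this point; spigot 16 mm diameter, 38 mm long, to hold it by, its top 31 mm above. It stands in an end hole of the rack, flange on the rack's top, and lifts straight out.
- spare_mid (a point): the same point of a black plastic pin of the same shape (for another frame), which stands in the other end hole of the rack and must stay there.
- rack: white plastic pin rack, a block 56 mm (x) by 150 mm (y) by 30 mm high, fixed; origin at the centre of its underside. Three vertical 14 mm holes 24 mm deep in a row along its y axis, 50 mm apart (y = -50, 0, +50 mm); the middle one is empty. The pins can be gripped with a finger on either x side of the row.
- mould: purple papermaking mould, flat on a non-slip mat, does not move: frame 280 (x) by 220 (y) mm, rails 46 mm wide, 38 mm high, sieve in the middle; origin at the centre of its underside, z up. Corner +x, -y: the empty socket, a round aluminium plate 37 mm across, its top 41 mm above the bench. Corner -x, +y: a socket with its pin in place, standing 42 mm above it.
- hole_mark (a point): point on the mould where the hole was marked out, level with the socket's top; axes as the mould's. The socket was let in by hand: the true hole centre lies 2.5 to 4.5 mm from this point, in any direction. Round 13 mm blind hole, sharp edge, 24 mm deep: 12 mm go freely, the last 8 mm are a firm push fit (about 10 N), then the flange lands, pin centre 11 mm above this point.
- deckle_mid (a point): centre of the loose purple deckle, an open frame 280 by 220 by 22 mm with two round corner holes, lying flat beside the mould; leave it alone.
- sponge_mid (a point): centre of a yellow sponge block 110 by 70 by 35 mm lying on the bench; leave it alone.
- bowl_mid (a point): centre of a small steel bowl 110 mm wide and 50 mm high on the right; leave it alone.
- spoon_grip (a point): grip point of a wooden spoon 240 mm long lying beyond the rack; leave it alone.
- brush_grip (a point): grip point of a wooden brush lying at the near right; leave it alone.

How it is judged (in metres and radians):
On the way, in this order (a step that is already met when the one before it is completed fails the run):
1. the steel pin has been lifted out of the rack (height (world z) of pin_mid above 0.07 m), for 0.1 s.
2. the pin's shank has entered the hole by at least 4 mm, upright (z of pin_mid in the frame of hole_mark below 0.027 m and horizontal distance between pin_mid and hole_mark below 0.007 m and angle between pin_mid's own z axis and vertical below 0.15 rad), for 0.05 s.
At the end, for the whole second after the job is handed in: The steel pin stands upright (within 0.08 rad) in the hole of the empty socket, pressed home: its flange is down on the socket within 2 mm (pin centre less than 13 mm above the socket's top), its axis within 7 mm of the marked point, at rest and released (z of pin_mid in the frame of hole_mark below 0.013 m and horizontal distance between pin_mid and hole_mark below 0.007 m and angle between pin_mid's own z axis and vertical below 0.08 rad and linear speed of pin below 0.02 m/s); the robot touches nothing.
It fails at once if the pin bears on the socket with more than 60 N, all contacts added (contact force between pin and socket above 60 N).
It fails at once if the robot presses on the mould or the socket with more than 60 N (contact force between any of the arm, the fingers and mould above 60 N or contact force between any of the arm, the fingers and socket above 60 N).
It fails at once if the black spare pin is taken out of its place (moved more than 15 mm) (distance of spare_mid from where it was at the start of the episode above 0.015 m).
It fails at once if another thing on the bench is moved more than 30 mm (distance of any of deckle_mid, sponge_mid, bowl_mid, spoon_grip, brush_grip from where it was at the start of the episode above 0.03 m).
It also fails if it takes over 54 s, if anything falls off the work surface, if the arm or the gripper's body presses on something with over 40 N, if the wrist force passes 120 N, or if a joint passes its speed limit or range.

ROBOT

A 6-joint arm with a two-finger parallel gripper is mounted at the origin on the work surface. World frame = base frame: x ahead of the robot, y to its left, z up, the work surface at z = 0. Lengths are in m, angles in degrees, forces in N, time in s.
With the tool pointing down it reaches from about 0.35 to 0.875 m from the base axis. Payload 4.2 kg.
Tool frame: the origin (TCP) lies on the front face of the gripper's body, between the roots of the fingers; the fingertips stand finger_overhang ahead of it and the grasp point (between the pads) lies 51 mm ahead of it (finger_overhang is the distance from the TCP to the fingertips, in m); z points along the fingers, y is the line along which they close (so a half turn about z gives the same grasp; the last joint's range is limited). The gripper opens to 87 mm and grips with 3 to 60 N. Pads are 19 mm wide; open, the fingers measure 117 mm over their backs; the gripper's body (75 mm by 190 mm) begins 51 mm behind the grasp point.
Start: joints at [84.832, 22.042, 0.453, 0, -68.411, -14.817], TCP at [0.214, 0.587, 0.292] pointing down, gripper open.
Joint ranges: [-179.83, 179.83], [-69.29, 118.12], [-61.27, 80.66], [-181.25, 117.63], [-171.15, -9.14], [-177.46, 177.46]. Speed limits (degrees/s): [159.86, 159.86, 180, 180, 180, 180].

INTERFACE

Orientations are given as a 3x3 rotation matrix whose columns are the frame's x, y, z axes.
In Python, from station import sense, capture, camera_model, finish_job, finger_overhang gives the robot as it stands. The module is installed in compiled form; this text tells all that it offers.
- The arm moves only by the tool jog_arm, never from a script. Its argument "rows" is a list that holds one entry, the list of rows, each a list of 4 numbers: the shift along the tool's x, y, z in m, then the turn about the tool's z in rad. A call has 1 to 20 rows; each row shifts and turns the commanded pose from where the row before left it, along the tool's axes as they then stand; what a row does not reach is not made up. A row lasts 1/8 s, in which the tool goes at most 62.5 mm and 10.7 degrees, less where a joint would pass 70% of its speed; a pose out of reach is approached as far as the arm can. A call is refused whole if a number of a shift passes 0.0625 or a number of a turn 0.188, either way. A call with a gripper value outside its range is refused whole. "claw" is the opening, from 0 (shut) to 1 (fully open), set as the call begins (left out, the last holds). The fingers move at their own pace and stop on an object; the grip force is fixed at half the most. Time passes only in rows, so rows that do not move let the fingers close. It gives the time, the measured TCP pose, the force, the opening and the grip force at its end, in the units of the state.
- sense(): the state, without advancing time (a new reading comes with each control period).
- capture(name): name is "scene" or "side" or "wrist"; returns the picture (420x560x3 uint8, red, green, blue); there is no depth.
- camera_model(name): a dict with "fovy" (degrees; the focal length in pixels is half the picture's height over the tangent of half this angle, whatever the lens; pixels are square), "cx", "cy" (the principal point, pixels), "k1" (the pictures are not rectified: a ray, as slopes to the right and down, at radius r is drawn at 1 + k1 r^2 times it, then the intrinsics apply), "eye" and "rotation" of the camera in the world. Camera axes: x right, y down, z forward; pixel columns grow to the right and rows downward; lengths in m; the calibration is good to about 2 mm. A picture is of the moment at which its call begins: read the wrist's pose just before it. camera_model takes no time and is no camera call; for the wrist camera it gives the pose at the moment of the call.
- finish_job(): hands the job in; it is judged then, once.
The state is a dict: "time_s": time; "joints": joint angles; "joint_velocities": joint speeds; "effort": joint torques, N m; "tcp_pos": TCP position; "ee_rot": TCP orientation; "wrist_force": force on the tool from outside, world axes, zero at the start; "moment": the same for the moment, N m; "gripper_width": opening from 0.0 (shut) to 1.0 (fully open); "gripper_force": force on a finger pad.
Only numpy, scipy, OpenCV 4.12 (cv2) and the standard library are available. Lean on these libraries where they do the work, as an engineer would, in place of code of your own. Each camera call takes 0.05 s, during which the arm holds its last target. There are 200 camera calls.

## Working session

There is one attempt and no reset: what is moved stays moved. The work goes in short steps, Python scripts to look and compute and a tool call to move; the robot and the scene stay as the last step left them, time stands still between calls to the robot, and variables do not carry over. Pictures are saved under pics/ and viewed, at most 10 in all, crops included, and the job is handed in when it is done.

Besides the shell and the picture viewer there is one more tool, called by a JSON object that holds its "op" and its "data", one argument or row to a line. jog_arm: Moves the arm, as the interface text tells. Its arguments: {"type":"object","properties":{"rows":{"type":"array"},"claw":{"type":"number"}},"required":["rows"]}

```bash
mkdir -p pics
cat > h.py <<'E'
import numpy as np, cv2
from station import *
def save(n,f):
    m=camera_model(n); im=capture(n); cv2.imwrite('pics/'+f,im[:,:,::-1]); return m,im
def ray(m,u,v):
    f=210/np.tan(np.radians(m['fovy'])/2); d=np.array([(u-m['cx'])/f,(v-m['cy'])/f]); p=d.copy()
    for _ in range(30): p=d/(1+m['k1']*(p@p))
    return np.array(m['rotation'])@np.array([p[0],p[1],1.])
def at(m,u,v,z):
    e=np.array(m['eye']); r=ray(m,u,v); return e+r*(z-e[2])/r[2]
def proj(m,P):
    f=210/np.tan(np.radians(m['fovy'])/2); c=np.array(m['rotation']).T@(np.array(P)-m['eye']); p=c[:2]/c[2]; p=p*(1+m['k1']*(p@p))
    return p*f+[m['cx'],m['cy']]
E
python3 - <<'E'
from h import *
print(finger_overhang)
import pickle
ims=[]
for n in("scene","side"):
    m,im=save(n,n+'0.png'); print(n,{k:np.round(v,4).tolist() for k,v in m.items()}); pickle.dump(m,open(n+'.pkl','wb'))
s=sense(); print(s)
m,im=save("wrist",'wrist0.png'); print({k:np.round(v,4).tolist() for k,v in m.items()})
E
```

```text
0.0697
scene {'fovy': 50.9538, 'cx': 281.1549, 'cy': 203.7925, 'k1': -0.0223, 'eye': [1.1599, -0.3428, 1.2703], 'rotation': [[0.4418, 0.7554, -0.4839], [0.8971, -0.377, 0.2305], [-0.0083, -0.5359, -0.8442]]}
side {'fovy': 57.6853, 'cx': 275.7637, 'cy': 210.6605, 'k1': 0.0312, 'eye': [0.1389, -1.0238, 0.6936], 'rotation': [[0.9552, -0.1339, 0.264], [-0.2951, -0.5005, 0.8139], [0.0231, -0.8553, -0.5176]]}
{'time_s': 0.1, 'joints': array([ 8.48318942e+01,  2.20851432e+01,  3.86065633e-01, -2.49803019e-02,
       -6.84121521e+01, -1.48161018e+01]), 'joint_velocities': array([ 0.04318495, -0.14998893,  0.0721292 ,  0.05138674,  0.01360357,
       -0.0278517 ]), 'effort': array([-4.62115768e-04, -3.91688812e+01,  1.87934822e+01,  4.23193216e+00,
        1.34449918e-02, -7.00428745e-05]), 'tcp_pos': array([0.21344565, 0.58697805, 0.29127197]), 'ee_rot': array([[ 9.39731917e-01, -3.41911669e-01, -5.78625702e-04],
       [-3.41912143e-01, -9.39730008e-01, -1.89687989e-03],
       [ 1.04813435e-04,  1.98039773e-03, -9.99998034e-01]]), 'wrist_force': array([-0.35219682,  0.15392343, -0.01453665]), 'moment': array([-0.03242208,  0.00982463,  0.00627371]), 'gripper_force': 0.0, 'gripper_width': 1.0003039532143876}
{'fovy': 65.95, 'cx': 283.117, 'cy': 206.5523, 'k1': -0.0156, 'eye': [0.2802, 0.5634, 0.384], 'rotation': [[-0.3421, -0.908, -0.2417], [-0.9396, 0.3314, 0.0853], [0.0026, 0.2563, -0.9666]]}
```

View pics/scene0.png

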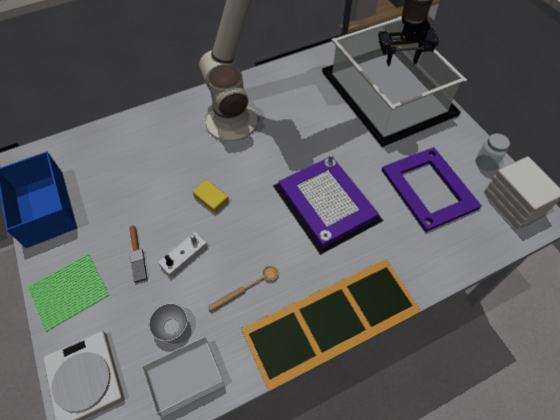

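View pics/side0.png

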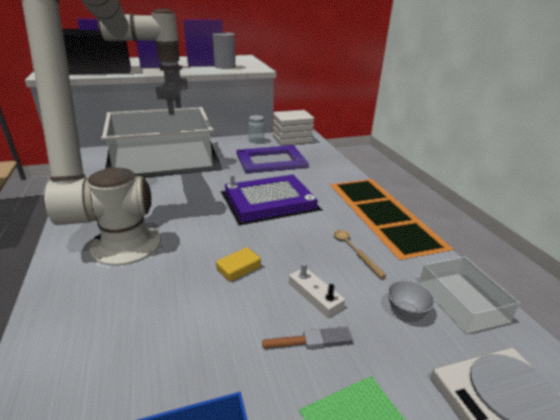

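The scene view shows the rack near (183,252), with the steel pin near (195,240) and the black one near (169,262). The empty socket is at (326,236) and the pinned socket at (330,160). In the side view the steel pin is at about (304,272) and the black one at (331,291). I'll crop and enlarge both.

Run:
```python
import cv2,numpy as np
a=cv2.imread('pics/scene0.png');b=cv2.imread('pics/side0.png')
r=lambda i,x,y,w,h:cv2.resize(i[y:y+h,x:x+w],(400,300),interpolation=cv2.INTER_CUBIC)
cv2.imwrite('pics/c1.png',np.vstack([np.hstack([r(a,150,220,80,60),r(a,270,150,120,90)]),np.hstack([r(b,270,255,80,60),r(a,300,210,60,45)])]))
import pickle
from h import *
m=pickle.load(open('scene.pkl','rb'));s=pickle.load(open('side.pkl','rb'))
print('socket',at(m,326,236,.041),'other',at(m,330,160,.07))
print('pin', at(m,194.5,239,.06),at(s,304,272,.06),'spare',at(m,169,262,.06),at(s,331,290,.06))
```

```text
socket [0.62655928 0.06630413 0.041     ] other [0.38693773 0.21421238 0.07      ]
pin [ 0.46226301 -0.31024271  0.06      ] [ 0.4424933  -0.33373589  0.06      ] spare [ 0.50170709 -0.4065138   0.06      ] [ 0.4815798  -0.41275288  0.06      ]
```

View pics/c1.png

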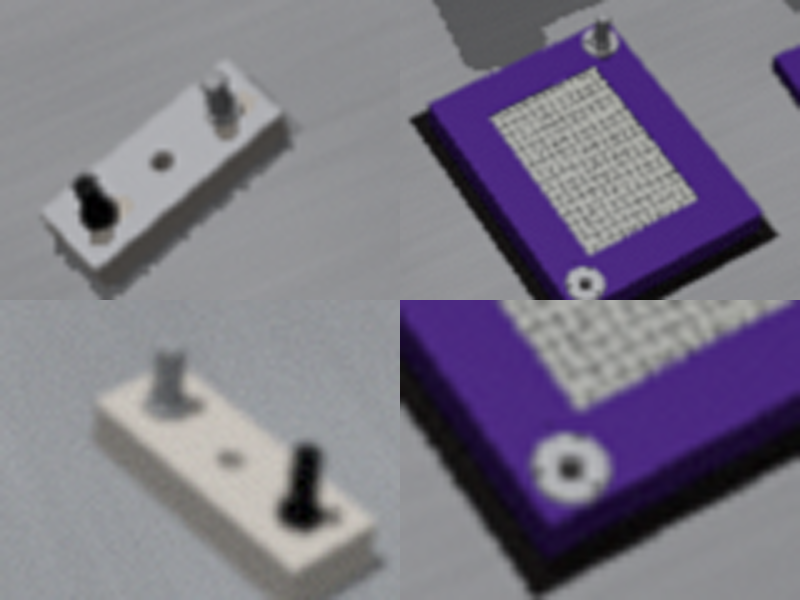

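The crops give these full-frame pixels:

| Feature | Scene | Side |
|---|---|---|
| Steel pin flange | (195,242) | (303.6,276) |
| Steel pin top | (192.4,235.6) | (304.4,266) |
| Rack middle hole | (182.2,252) | (316.2,287) |
| Socket hole | (325.6,235.5) | not measured |

Run:
```python
import pickle
from h import *
m=pickle.load(open('scene.pkl','rb'));s=pickle.load(open('side.pkl','rb'))
for n,c,u,v,z in [('fl',m,195,242,.034),('fl',s,303.6,276,.034),('top',m,192.4,235.6,.072),('top',s,304.4,266,.072),('mid',m,182.2,252,.03),('mid',s,316.2,287,.03),('bfl',m,169.6,263,.034),('bfl',s,330,303-.5,.034),('hole',m,325.6,235.5,.041),
 ('mcornL',m,279,198.5,.038),('mcorn+',m,380,214,.038),('mcorn-y+x',m,323,245.5,.038)]: print(n,at(c,u,v,z))
```

```text
fl [ 0.45806523 -0.31183985  0.034     ]
fl [ 0.44827175 -0.32005396  0.034     ]
top [ 0.45510755 -0.31227641  0.072     ]
top [ 0.44602898 -0.32524458  0.072     ]
mid [ 0.47106199 -0.35996229  0.03      ]
mid [ 0.46607679 -0.3636475   0.03      ]
bfl [ 0.49160834 -0.40729813  0.034     ]
bfl [ 0.47544161 -0.42661582  0.034     ]
hole [0.6244356  0.06605086 0.041     ]
mcornL [ 0.43167348 -0.00349909  0.038     ]
mcorn+ [0.63295081 0.26465998 0.038     ]
mcorn-y+x [0.65040123 0.04245211 0.038     ]
```

{"op": "jog_arm", "data": {
  "rows": [
    [[0.0485,0.026,0,0],[0.0485,0.026,0,0],[0.0485,0.026,0,0],[0.0485,0.026,0,0],[0.0485,0.026,0,0],[0.0485,0.026,0,0],[0.0485,0.026,0,0],[0.018,0.052,0,0],[0.018,0.052,0,0],[0.018,0.052,0,0],[0.018,0.052,0,0],[0.018,0.052,0,0],[0.018,0.052,0,0],[0.018,0.052,0,0],[0.018,0.052,0,0],[0.018,0.052,0,0],[0.018,0.052,0,0],[0,0,0,0.18],[0,0,0,0.18],[0,0,0,0.18]]
  ]
}}

```text
time_s: 2.65
tcp_pos: [0.4616, -0.2502, 0.2918]
ee_rot: [[0.625, -0.781, -0.001], [-0.781, -0.625, 0.0], [-0.001, 0.0, -1.0]]
wrist_force: [0.1, -0.3, 0.1]
gripper_width: 1.003
gripper_force: 0.0
```

{"op": "jog_arm", "data": {
  "rows": [
    [[0,0,0.02,0.18],[0,0,0.02,0.18],[0,0,0.03,0],[0,0,0,0]]
  ]
}}

```text
time_s: 3.15
tcp_pos: [0.4604, -0.2495, 0.2201]
ee_rot: [[0.316, -0.949, -0.006], [-0.949, -0.316, 0.002], [-0.003, 0.005, -1.0]]
wrist_force: [-0.3, 0.1, 0.6]
gripper_width: 1.003
gripper_force: 0.0
```

Run:
```python
from h import *
import pickle
s=sense(); m,im=save("wrist",'w1.png'); pickle.dump((s,m),open('w1.pkl','wb'))
print(s['tcp_pos'],s['ee_rot'],s['time_s'])
print(proj(m,[.453,-.316,.072]),proj(m,[.453,-.316,.034]))
```

```text
[ 0.46042078 -0.24954023  0.22006196] [[ 0.31615703 -0.94868906 -0.00581346]
 [-0.9487008  -0.316171    0.00164131]
 [-0.00339514  0.00499632 -0.99998175]] 3.15
[321.87367098 133.53143993] [316.41093082 131.66293714]
```

View pics/w1.png

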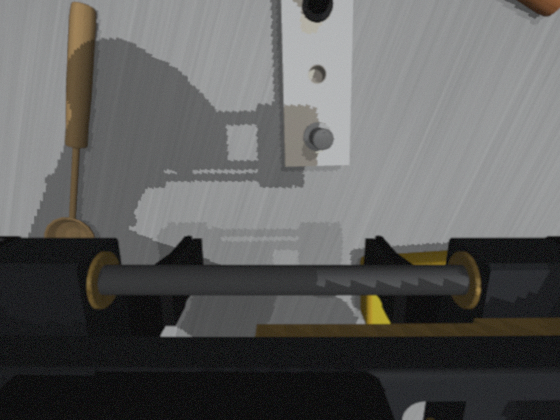

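The wrist view shows the rack lined up with the tool. The steel pin's top is near (322,136), its flange near (319,140), and the middle hole at (317,73).

Run:
```python
from h import *
import pickle
s,m=pickle.load(open('w1.pkl','rb'))
t=at(m,322,136,.072);f=at(m,319,139,.034);h=at(m,317,73,.03)
print(t,f,h,np.linalg.norm((f-h)[:2])); 
for p in(t,f): print(s['ee_rot'].T@(p-s['tcp_pos']))
```

```text
[ 0.45230706 -0.3143787   0.072     ] [ 0.44886163 -0.31099989  0.034     ] [ 0.46801777 -0.36016037  0.03      ] 0.05276088523210402
[0.05944978 0.02745768 0.14800001]
[0.05528402 0.02946817 0.18602489]
```

{"op": "jog_arm", "data": {
  "rows": [
    [[0.03,0.014,0,0],[0.028,0.014,0,0],[0,0,0.04,0],[0,0,0.04,0],[0,0,0.028,0],[0,0,0,0]]
  ]
}}

```text
time_s: 3.95
tcp_pos: [0.4534, -0.3138, 0.1136]
ee_rot: [[0.317, -0.949, -0.003], [-0.949, -0.317, 0.001], [-0.001, 0.002, -1.0]]
wrist_force: [0.7, 0.2, 0.9]
gripper_width: 1.002
gripper_force: 0.0
```

Run:
```python
from h import *
import pickle
s=sense(); m,im=save("wrist",'w2.png')
print(s['tcp_pos'],s['ee_rot'].round(4),s['time_s'])
g=s['tcp_pos']+s['ee_rot']@[0,0,.051]; print(g,proj(m,g))
```

```text
[ 0.45337276 -0.31379229  0.11363858] [[ 3.166e-01 -9.486e-01 -2.600e-03]
 [-9.486e-01 -3.166e-01  7.000e-04]
 [-1.500e-03  2.200e-03 -1.000e+00]] 3.95
[ 0.45324154 -0.31375732  0.06263876] [284.89193096 270.36856199]
```

View pics/w2.png

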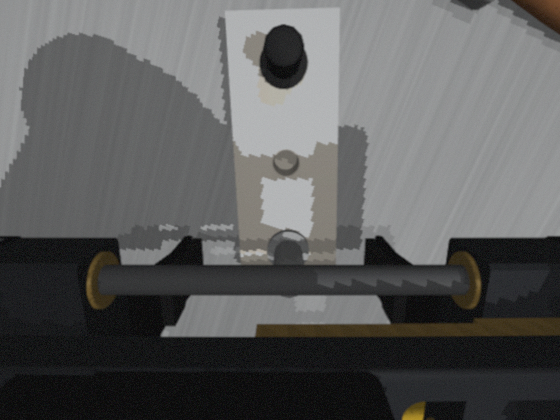

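The pin sits between the fingers at column 288, with its flange near (288,245). I'll lower 3 mm and check the alignment along tool x by projection.

Run:
```python
from h import *
s=sense(); m=camera_model('wrist')
g=s['tcp_pos']+s['ee_rot']@[0,0,.051]
for z in(.034,.072):
  for d in(-.003,0,.003):
    p=g+s['ee_rot'][:,0]*d; p[2]=z; print(z,d,proj(m,p))
# flange front edge: visible top row of flange (r=12 toward +x) and spigot at flange
p=g+s['ee_rot'][:,0]*.012;p[2]=.034;print('front edge',proj(m,p))
h=at(m,286,161,.03); print('mid hole tool x', (s['ee_rot'].T@(h-s['tcp_pos']))[:2])
```

```text
0.034 -0.003 [284.64292954 251.92398022]
0.034 0 [284.64797471 247.06695636]
0.034 0.003 [284.65305129 242.16890863]
0.072 -0.003 [284.99584051 283.91226959]
0.072 0 [285.00406729 278.03360416]
0.072 0.003 [285.01236114 272.09205491]
front edge [284.668471   227.22445097]
mid hole tool x [0.04882657 0.00072019]
```

{"op": "jog_arm", "data": {
  "rows": [
    [[-0.001,0.001,0.003,0],[0,0,0,0]]
  ]
}}

```text
time_s: 4.25
tcp_pos: [0.4529, -0.3133, 0.1126]
ee_rot: [[0.317, -0.949, 0.002], [-0.949, -0.317, -0.001], [0.001, -0.002, -1.0]]
wrist_force: [0.1, 0.1, -0.4]
gripper_width: 1.0
gripper_force: 0.0
```

{"op": "jog_arm", "data": {
  "rows": [
    [[0,0,0,0],[0,0,0,0],[0,0,0,0],[0,0,0,0],[0,0,0,0],[0,0,0,0]]
  ],
  "claw": 0
}}

```text
time_s: 5.0
tcp_pos: [0.4524, -0.3132, 0.1112]
ee_rot: [[0.316, -0.949, -0.0], [-0.949, -0.316, 0.0], [-0.0, 0.0, -1.0]]
wrist_force: [0.1, 0.3, 1.1]
gripper_width: 0.4
gripper_force: 0.0
```

{"op": "jog_arm", "data": {
  "rows": [
    [[0,0,0,0],[0,0,0,0],[0,0,0,0],[0,0,0,0],[0,0,0,0]]
  ]
}}

```text
time_s: 5.62
tcp_pos: [0.4518, -0.3132, 0.1112]
ee_rot: [[0.316, -0.949, -0.001], [-0.949, -0.316, 0.0], [-0.001, 0.001, -1.0]]
wrist_force: [-3.6, -2.0, 2.3]
gripper_width: 0.178
gripper_force: 30.0
```

{"op": "jog_arm", "data": {
  "rows": [
    [[0,0.0005,-0.01,0],[0,0,-0.02,0],[0,0,-0.03,0],[0,0,-0.03,0],[0,0,-0.03,0],[0,0,0,0]]
  ]
}}

```text
time_s: 6.38
tcp_pos: [0.4538, -0.3137, 0.2345]
ee_rot: [[0.317, -0.948, 0.008], [-0.948, -0.317, -0.003], [0.005, -0.007, -1.0]]
wrist_force: [-0.7, 0.6, -0.9]
gripper_width: 0.173
gripper_force: 30.0
```

{"op": "jog_arm", "data": {
  "rows": [
    [[-0.0407,-0.031,0,0],[-0.0407,-0.031,0,0],[-0.0407,-0.031,0,0],[-0.0407,-0.031,0,0],[-0.0407,-0.031,0,0],[-0.0407,-0.031,0,0],[-0.0407,-0.031,0,0],[-0.0407,-0.031,0,0],[-0.0407,-0.031,0,0],[0,0,0.02,0],[0,0,0.02,0],[0,0,0,0],[0,0,0,0]]
  ]
}}

```text
time_s: 8.0
tcp_pos: [0.601, 0.1225, 0.1915]
ee_rot: [[0.317, -0.949, 0.001], [-0.949, -0.317, 0.0], [0.0, -0.001, -1.0]]
wrist_force: [0.1, 0.2, -0.1]
gripper_width: 0.171
gripper_force: 30.0
```

Run:
```python
from h import *
import pickle
s=sense(); m,im=save("wrist",'w3.png'); pickle.dump((s,m),open('w3.pkl','wb'))
print(s['tcp_pos'],s['ee_rot'].round(4),s['time_s'],s['wrist_force'])
g=s['tcp_pos']+s['ee_rot']@[0,0,.101]; print(g,proj(m,g),proj(m,[.62,.065,.041]))
```

```text
[0.6010131  0.12254378 0.19148839] [[ 3.166e-01 -9.486e-01  7.000e-04]
 [-9.486e-01 -3.166e-01  1.000e-04]
 [ 1.000e-04 -7.000e-04 -1.000e+00]] 8.0 [ 0.08507157  0.19056866 -0.08340077]
[0.60108141 0.12255356 0.09048842] [284.47316538 235.17486482] [284.68544427 134.27330268]
```

View pics/w3.png

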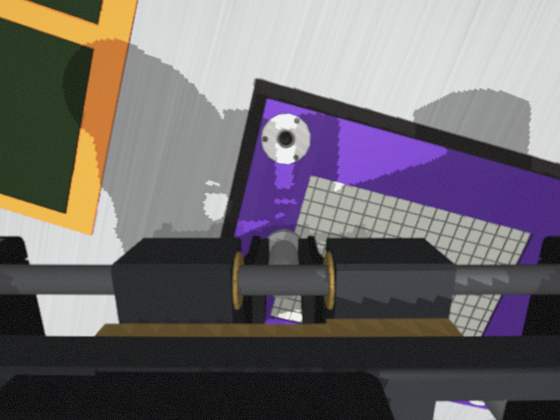

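The hole shows at about (286,139) in the socket plate, and the held pin's flange is near (284,240). I'll zoom in and fit both.

Run:
```python
from h import *
import pickle
s,m=pickle.load(open('w3.pkl','rb')); im=cv2.imread('pics/w3.png')
a=cv2.resize(im[105:175,240:340],(400,280),interpolation=cv2.INTER_CUBIC);b=cv2.resize(im[215:285,235:335],(400,280),interpolation=cv2.INTER_CUBIC)
cv2.imwrite('pics/c3.png',np.hstack([a,b]))
hsv=cv2.cvtColor(im,cv2.COLOR_BGR2HSV)
g=cv2.cvtColor(im,cv2.COLOR_BGR2GRAY)
roi=np.zeros_like(g); cv2.circle(roi,(286,139),16,255,-1)
for th in(60,80,100):
  n,l,st,c=cv2.connectedComponentsWithStats(((g<th)&(roi>0)).astype(np.uint8)); k=l[139,286]; print(th,st[k],c[k])
pl=((hsv[...,1]<70)&(g>100)).astype(np.uint8); n,l,st,c=cv2.connectedComponentsWithStats(pl[108:172,250:322]); k=1+np.argmax(st[1:,4]); 
cs,_=cv2.findContours((l==k).astype(np.uint8),0,1); print('plate',np.array(cv2.fitEllipse(max(cs,key=len))[0])+[250,108],cv2.fitEllipse(max(cs,key=len))[1:])
```

```text
60 [280 132  12  13 128] [285.375 138.   ]
80 [279 131  14  14 153] [285.32026144 137.96732026]
100 [278 131  16  15 184] [285.36956522 138.10869565]
plate [285.25533676 138.06110001] ((48.239593505859375, 49.567832946777344), 43.1575813293457)
```

View pics/c3.png

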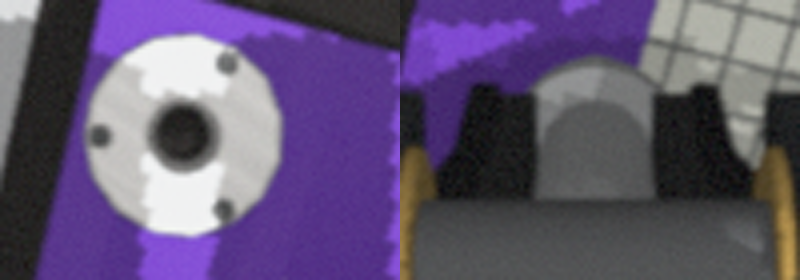

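Run:
```python
from h import *
import pickle
s,m=pickle.load(open('w3.pkl','rb')); R,p=s['ee_rot'],s['tcp_pos']
T=lambda v:p+R@np.array(v)
for x in(-.002,-.001,0,.001): print(x,'flange front top/bot',proj(m,T([x+.012,0,.0772])),proj(m,T([x+.012,0,.0812])),'spigot front',proj(m,T([x+.008,0,.0772])))
h=at(m,285.3,138.05,.041); print(h, R.T@(h-p))
print('y per px',proj(m,T([0.01,.01,.0772]))-proj(m,T([0.01,0,.0772])))
```

```text
-0.002 flange front top/bot [284.663209   232.81529246] [284.63039225 230.45555732] spigot front [284.65618156 239.59115397]
-0.001 flange front top/bot [284.6649752  231.10905401] [284.63207317 228.78193795] spigot front [284.65793283 237.90451869]
0 flange front top/bot [284.66674515 229.39787246] [284.63375756 227.10357816] spigot front [284.65968782 236.2130079 ]
0.001 flange front top/bot [284.66851885 227.68173082] [284.63544542 225.42046204] spigot front [284.66144654 234.51660478]
[0.61870673 0.06743687 0.041     ] [0.05785557 0.0007646  0.15049499]
y per px [ 1.80154545e+01 -6.06701120e-03]
```

Pin foot is at tool (-1.6,-0.5) mm and the hole at (57.9,0.8) mm, so I'll shift +59.5 and +1.3 mm, then go down gently.

{"op": "jog_arm", "data": {
  "rows": [
    [[0.03,0.0013,0,0],[0.0295,0,0,0],[0,0,0.02,0],[0,0,0.02,0],[0,0,0,0],[0,0,0,0]]
  ]
}}

```text
time_s: 8.8
tcp_pos: [0.619, 0.0657, 0.1526]
ee_rot: [[0.317, -0.948, 0.002], [-0.948, -0.317, 0.0], [0.0, -0.002, -1.0]]
wrist_force: [0.1, -0.5, 0.0]
gripper_width: 0.174
gripper_force: 30.0
```

{"op": "jog_arm", "data": {
  "rows": [
    [[0,0,0.002,0],[0,0,0.002,0],[0,0,0.002,0],[0,0,0,0],[0,0,0,0]]
  ]
}}

```text
time_s: 9.43
tcp_pos: [0.6183, 0.0656, 0.1452]
ee_rot: [[0.317, -0.949, 0.0], [-0.949, -0.317, -0.0], [0.0, -0.0, -1.0]]
wrist_force: [-0.4, -0.9, -1.0]
gripper_width: 0.173
gripper_force: 30.0
```

{"op": "jog_arm", "data": {
  "rows": [
    [[0,0,0.001,0],[0,0,0.001,0],[0,0,0.001,0],[0,0,0.001,0],[0,0,0,0],[0,0,0,0]]
  ]
}}

```text
time_s: 10.18
tcp_pos: [0.6183, 0.0657, 0.1412]
ee_rot: [[0.317, -0.949, 0.0], [-0.949, -0.317, 0.0], [-0.0, -0.0, -1.0]]
wrist_force: [0.3, 0.5, -0.8]
gripper_width: 0.176
gripper_force: 30.0
```

{"op": "jog_arm", "data": {
  "rows": [
    [[0,0,0.001,0],[0,0,0,0],[0,0,0,0]]
  ]
}}

```text
time_s: 10.55
tcp_pos: [0.6183, 0.0657, 0.1402]
ee_rot: [[0.316, -0.949, 0.0], [-0.949, -0.316, 0.0], [-0.0, -0.0, -1.0]]
wrist_force: [-0.2, 2.0, -0.6]
gripper_width: 0.173
gripper_force: 30.0
```

{"op": "jog_arm", "data": {
  "rows": [
    [[0,0,0.001,0],[0,0,0.001,0],[0,0,0,0],[0,0,0,0]]
  ]
}}

```text
time_s: 11.05
tcp_pos: [0.6183, 0.0657, 0.1383]
ee_rot: [[0.317, -0.949, 0.0], [-0.949, -0.317, 0.0], [-0.0, -0.0, -1.0]]
wrist_force: [0.4, 2.4, 0.1]
gripper_width: 0.177
gripper_force: 30.0
```

The foot is in the hole; there's no vertical force, only a light side force along +y. I'll ease that way and carry on down.

{"op": "jog_arm", "data": {
  "rows": [
    [[-0.0004,-0.0001,0.001,0],[0,0,0.002,0],[0,0,0.002,0],[0,0,0.001,0],[0,0,0,0],[0,0,0,0]]
  ]
}}

```text
time_s: 11.8
tcp_pos: [0.6182, 0.066, 0.132]
ee_rot: [[0.316, -0.949, -0.0], [-0.949, -0.316, 0.0], [-0.0, 0.0, -1.0]]
wrist_force: [0.6, 2.5, -1.7]
gripper_width: 0.174
gripper_force: 30.0
```

{"op": "jog_arm", "data": {
  "rows": [
    [[-0.0005,-0.0001,0.001,0],[0,0,0.001,0],[0,0,0,0],[0,0,0,0]]
  ]
}}

```text
time_s: 12.3
tcp_pos: [0.618, 0.0663, 0.1301]
ee_rot: [[0.316, -0.949, -0.0], [-0.949, -0.316, -0.0], [0.0, 0.001, -1.0]]
wrist_force: [-0.1, 0.3, -2.1]
gripper_width: 0.176
gripper_force: 30.0
```

{"op": "jog_arm", "data": {
  "rows": [
    [[0,0,0.001,0],[0,0,0.001,0],[0,0,0,0],[0,0,0,0]]
  ]
}}

```text
time_s: 12.8
tcp_pos: [0.6183, 0.0664, 0.1295]
ee_rot: [[0.317, -0.948, 0.001], [-0.948, -0.317, -0.0], [0.001, -0.0, -1.0]]
wrist_force: [-1.4, -0.4, 5.0]
gripper_width: 0.174
gripper_force: 30.0
```

{"op": "jog_arm", "data": {
  "rows": [
    [[0,0,0.001,0],[0,0,0.001,0],[0,0,0,0],[0,0,0,0]]
  ]
}}

```text
time_s: 13.3
tcp_pos: [0.6183, 0.0663, 0.1282]
ee_rot: [[0.317, -0.948, 0.001], [-0.948, -0.317, -0.001], [0.001, -0.001, -1.0]]
wrist_force: [-3.2, -0.3, 8.8]
gripper_width: 0.174
gripper_force: 30.0
```

{"op": "jog_arm", "data": {
  "rows": [
    [[0,0,0.001,0],[0,0,0.001,0],[0,0,0,0],[0,0,0,0]]
  ]
}}

```text
time_s: 13.8
tcp_pos: [0.6183, 0.0663, 0.1262]
ee_rot: [[0.317, -0.948, 0.001], [-0.948, -0.317, -0.001], [0.001, -0.001, -1.0]]
wrist_force: [-3.0, 0.2, 8.9]
gripper_width: 0.173
gripper_force: 30.0
```

{"op": "jog_arm", "data": {
  "rows": [
    [[-0.0001,0.0003,0.001,0],[0,0,0.001,0],[0,0,0,0],[0,0,0,0]]
  ]
}}

```text
time_s: 14.3
tcp_pos: [0.6182, 0.0663, 0.1243]
ee_rot: [[0.317, -0.948, 0.001], [-0.948, -0.317, -0.0], [0.001, -0.001, -1.0]]
wrist_force: [-2.5, -1.1, 8.1]
gripper_width: 0.176
gripper_force: 30.0
```

{"op": "jog_arm", "data": {
  "rows": [
    [[0,0,0.001,0],[0,0,0.001,0],[0,0,0,0],[0,0,0,0]]
  ]
}}

```text
time_s: 14.8
tcp_pos: [0.6182, 0.0664, 0.1223]
ee_rot: [[0.317, -0.948, 0.001], [-0.948, -0.317, -0.0], [0.001, -0.001, -1.0]]
wrist_force: [-3.0, -0.2, 8.5]
gripper_width: 0.174
gripper_force: 30.0
```

{"op": "jog_arm", "data": {
  "rows": [
    [[0,0,0.001,0],[0,0,0,0],[0,0,0,0]]
  ]
}}

```text
time_s: 15.18
tcp_pos: [0.6183, 0.0663, 0.1222]
ee_rot: [[0.318, -0.948, 0.002], [-0.948, -0.318, -0.001], [0.001, -0.001, -1.0]]
wrist_force: [-4.2, 0.1, 13.0]
gripper_width: 0.173
gripper_force: 30.0
```

{"op": "jog_arm", "data": {
  "rows": [
    [[0,0,0.001,0],[0,0,0,0],[0,0,0,0]]
  ]
}}

```text
time_s: 15.55
tcp_pos: [0.6183, 0.0663, 0.1221]
ee_rot: [[0.318, -0.948, 0.002], [-0.948, -0.318, -0.001], [0.001, -0.002, -1.0]]
wrist_force: [-5.5, 0.8, 16.6]
gripper_width: 0.173
gripper_force: 30.0
```

The stop at TCP z 0.122 is the predicted flange landing, and the force is rising. I'll take off the push and open.

{"op": "jog_arm", "data": {
  "rows": [
    [[0,0,0.001,0],[0,0,0,0],[0,0,-0.002,0],[0,0,-0.002,0],[0,0,0,0]]
  ]
}}

```text
time_s: 16.18
tcp_pos: [0.6181, 0.0664, 0.1222]
ee_rot: [[0.317, -0.948, 0.001], [-0.948, -0.317, -0.0], [0.001, -0.001, -1.0]]
wrist_force: [-2.3, 0.3, 6.7]
gripper_width: 0.172
gripper_force: 30.0
```

{"op": "jog_arm", "data": {
  "rows": [
    [[0,0,0,0],[0,0,0,0],[0,0,0,0],[0,0,0,0],[0,0,0,0],[0,0,0,0],[0,0,0,0],[0,0,0,0]]
  ],
  "claw": 0.7
}}

```text
time_s: 17.18
tcp_pos: [0.6179, 0.0665, 0.1213]
ee_rot: [[0.317, -0.949, 0.0], [-0.949, -0.317, 0.0], [0.0, -0.0, -1.0]]
wrist_force: [0.9, 0.4, 0.4]
gripper_width: 0.701
gripper_force: 0.0
```

{"op": "jog_arm", "data": {
  "rows": [
    [[0,0,-0.01,0],[0,0,-0.02,0],[0,0,-0.04,0],[-0.03,0,-0.03,0],[-0.03,0,0,0],[0,0,0,0],[0,0,0,0]]
  ]
}}

```text
time_s: 18.05
tcp_pos: [0.5988, 0.1232, 0.2214]
ee_rot: [[0.317, -0.949, -0.0], [-0.949, -0.317, -0.0], [0.0, 0.0, -1.0]]
wrist_force: [0.7, -0.5, 0.3]
gripper_width: 0.695
gripper_force: 0.0
```

Run:
```python
from h import *
s=sense(); m,im=save("wrist",'w4.png'); print(s['tcp_pos'],s['time_s'],s['wrist_force'])
for z in(.041,.045,.083): print(z,proj(m,[.618,.0665,z]))
```

```text
[0.59880103 0.12316378 0.22143412] 18.05 [ 0.69024036 -0.49851994  0.25848261]
0.041 [283.86249421 133.8106767 ]
0.045 [283.87367334 133.99990616]
0.083 [283.99894845 136.12050383]
```

View pics/w4.png

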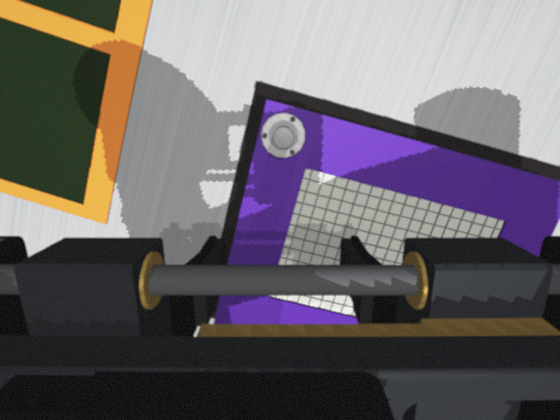

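The pin stands upright in the socket at about (283,136), concentric with the plate, and the gripper is clear.

```bash
python3 -c "
from station import *
print(finish_job())"
```

```text
the job is handed in; nothing more can be done
None
```

The steel pin is pressed home in the empty socket, with the flange landing where predicted and about 20 N of push at most; I released it, moved the gripper clear, and handed the job in (no verdict came back).

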